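# Firmness check on a radish

### The job

Lift the firmness tester out of its stand by its grip and hold the sprung plunger at its lower end against the middle of the flat spot pared on the radish in the cradle, with the tester square to that flat and pressed lightly, so that the plunger is pushed about half-way in. Never press hard, do not turn the radish, and leave the bowl, brush and bottle alone. The program finishes while still holding the tester there, so that its dial can be read.

Things in the scene. Friction and masses are not known exactly. Their poses are not given: they have to be found in the camera images.
- grip (a point): centre of the firmness tester's grip, a black flat-sided block on top, 30 (x) by 24 (y) by 54 mm (z); z along the tester, from plunger to grip, x out of the white dial face. Below this point: dial case 25 to 73 mm (48 mm wide in y, 20 in x), collar of 44 mm diameter, its underside at 77 mm, 24 mm barrel to 119 mm, tip of the plunger at 137 mm when fully out. About 0.2 kg.
- tip (a point): the very end of the tester's plunger (a rod of 10 mm diameter ending in a ball of 12 mm), on the tester's z axis; axes as the tester's
- plunger (a joint): how far the plunger is pushed into the tester, in m: 0 fully out, 0.012 fully in. Its spring pushes back with 1 N at the start of the travel, 4 N half-way and 7 N at the end of the travel; beyond that it is rigid.
- stand: aluminium stand of the tester, fixed, 84 by 84 mm, 75 mm high, origin at the centre of its underside, z up. The tester hangs upright by its collar, loose, in the 29 mm hole in the middle of its top plate, tip about 15 mm above the table: lift it 65 mm or more to be clear of the stand.
- radish: radish lying in the white cradle, its axis 62 mm above the table; origin on its axis at mid length, x along it to the green end, z square out of the pared flat. 196 mm long, 100 mm thick. It lies firmly; it rolls about x only if pushed sideways with over 10 N at its surface; pressing straight into the flat does not turn it.
- spot (a point): the middle of the flat pared on the radish, a pale oval about 70 mm long (along the radish) and 34 mm wide; it leans 10 to 32 degrees to one side. x along the radish, z square out of the flat. It lies 47 mm from the radish's axis.
- cradle: white plastic cradle of the radish, fixed, base 150 by 100 by 10 mm with four slanted arms, the highest point about 51 mm above the table; origin at the centre of its underside, z up, x along the radish
- bowl: loose steel bowl, 150 mm across and 55 mm high, origin at the centre of its underside; leave alone
- brush: loose flat brush with a wooden handle lying on the table, 200 mm long (x), 42 mm wide, 20 mm high, origin under its middle; leave alone
- bottle: loose white pump bottle, 68 mm in diameter and 180 mm high, origin at the centre of its underside; leave alone
There are look-alikes about, which are no part of the job. There is more than one size of the stand; the one meant has the size given above.

How it is judged:
By the outcome, as a careful person would: the job done as asked, in the order asked, and still so for the second after the job is handed in, while the arm keeps its last pose, push and grip.
It also fails if it takes over 51 s, if anything falls off the work surface, if the arm or the gripper's body presses on something with over 40 N, if the wrist force passes 120 N, or if a joint passes its speed limit or range.

### The arm

A 6-joint arm with a two-finger parallel gripper is mounted at the origin on the work surface. World frame = base frame: x ahead of the robot, y to its left, z up, the work surface at z = 0. Lengths are in m, angles in degrees, forces in N, time in s.
With the tool pointing down it reaches from about 0.325 to 0.85 m from the base axis. Payload 15.5 kg.
Tool frame: the origin (TCP) lies midway between the tips of the shut fingers; the grasp point (between the pads) lies 19 mm behind it; z points along the fingers, y is the line along which they close (so a half turn about z gives the same grasp; the last joint's range is limited). The gripper opens to 91 mm and grips with 3 to 60 N. Pads are 32 mm wide; open, the fingers measure 118 mm over their backs; the gripper's body (76 mm by 178 mm) begins 60 mm behind the grasp point.
Start: joints at [-77.894, 28.281, 77.091, -0, 74.628, -5.472], TCP at [0.189, -0.596, 0.174] pointing down, gripper open.
Joint ranges: [-166.48, 166.48], [-47.26, 123.95], [12.59, 153.08], [-70.14, 250.14], [6.76, 159.57], [-176.63, 176.63]. Speed limits (degrees/s): [108.29, 108.29, 147.25, 172.46, 172.46, 172.46].

### API

Orientations are given as a 3x3 rotation matrix whose columns are the frame's x, y, z axes.
In Python, from bench import ctrl gives the robot as it stands. The module is installed in compiled form; this text tells all that it offers. Calls block until the motion is done:
- ctrl.goto(position, orientation): joint-space move of the TCP to a pose.
- ctrl.move_l(position, vel=0.15, ori=None, contact_N=None): straight line of the TCP; ori=None keeps the orientation; vel is the mean speed in m/s. With contact_N (N) it stops when the force on the tool has changed by that much, and returns True; else False.
- ctrl.movej(angles): joint-space move.
- ctrl.command_gripper(opening): opening from 0.0 (shut) to 1.0 (fully open); the grip force is fixed at half the most; returns when the fingers have stopped.
- ctrl.sleep(seconds).
- ctrl.ik(position, orientation): joint angles nearest the present ones, or None.
- ctrl.read_camera(name): name is "side" or "top"; returns the picture (480x640x3 uint8, blue, green, red); there is no depth.
- ctrl.camera_params(name): a dict with "fx", "fy", "cx", "cy" (pixels), "D" ([k1, k2, p1, p2, k3] as OpenCV has them; the pictures are not rectified), "pose" (4x4, takes a point from camera to world coordinates). Camera axes: x right, y up, looking along -z (the intrinsics and any distortion apply to the point x, -y, -z); pixel columns grow to the right and rows downward; lengths in m; the calibration is good to about 2 mm. A picture is of the moment at which its call begins. camera_params takes no time and is no camera call.
A pose or a line that the arm cannot do raises ctrl.MotionError and nothing moves.
- ctrl.sign_off(): hands the job in; it is judged then, once.
Readings, each from a call of its own:
- ctrl.current_t(): time.
- ctrl.current_q(): joint angles.
- ctrl.current_dq(): joint speeds.
- ctrl.current_effort(): joint torques, N m.
- ctrl.current_tool_pos(): TCP position.
- ctrl.current_eef_rot(): TCP orientation.
- ctrl.current_contact_force(): force on the tool from outside, world axes, zero at the start.
- ctrl.current_wrist_torque(): the same for the moment, N m.
- ctrl.current_grip_width(): opening from 0.0 (shut) to 1.0 (fully open).
- ctrl.current_grasp_force(): force on a finger pad.
Only numpy, scipy, OpenCV 4.12 (cv2) and the standard library are available. Lean on these libraries where they do the work, as an engineer would, in place of code of your own. Each camera call takes 0.05 s, during which the arm holds its last target. There are 200 camera calls.

## Working session

There is one attempt and no reset: what is moved stays moved. The work goes in short steps, each a Python script; the robot and the scene stay as the last script left them, time stands still between calls to the robot, and variables do not carry over. Pictures are saved under pics/ and viewed, at most 10 in all, crops included, and the job is handed in when it is done.

```bash
mkdir -p pics; python3 - <<'E'
from bench import ctrl
import cv2,numpy as np
for n in("top","side"):
    cv2.imwrite(f"pics/{n}0.png",ctrl.read_camera(n)); p=ctrl.camera_params(n)
    print(n,p["fx"],p["fy"],p["cx"],p["cy"],p["D"]);print(np.round(p["pose"],3))
E
```

```text
top 570.0917757784661 570.0917757784661 323.8707782379563 246.54331881989282 [0.00484174 0.         0.         0.         0.        ]
[[ 0.06   0.975 -0.215  0.341]
 [-0.998  0.06  -0.007  0.061]
 [ 0.006  0.215  0.977  1.142]
 [ 0.     0.     0.     1.   ]]
side 511.2373032309297 511.2373032309297 320.96831097430737 230.3424011510989 [-0.13580667  0.          0.          0.          0.        ]
[[-0.977  0.166 -0.132  0.408]
 [-0.212 -0.773  0.598  0.706]
 [-0.003  0.612  0.791  0.959]
 [ 0.     0.     0.     1.   ]]
```

View pics/top0.png

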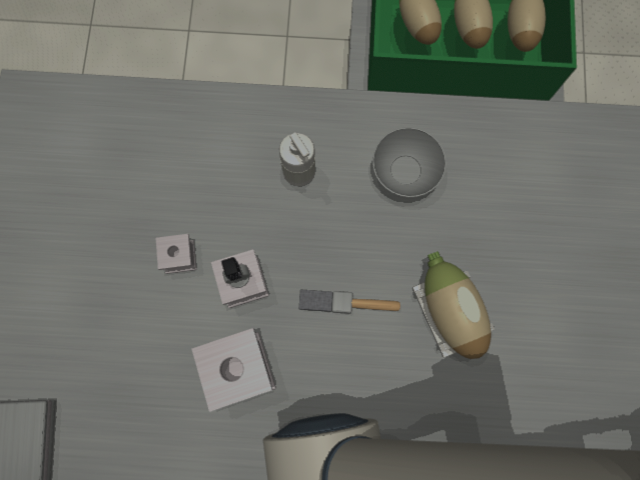

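View pics/side0.png

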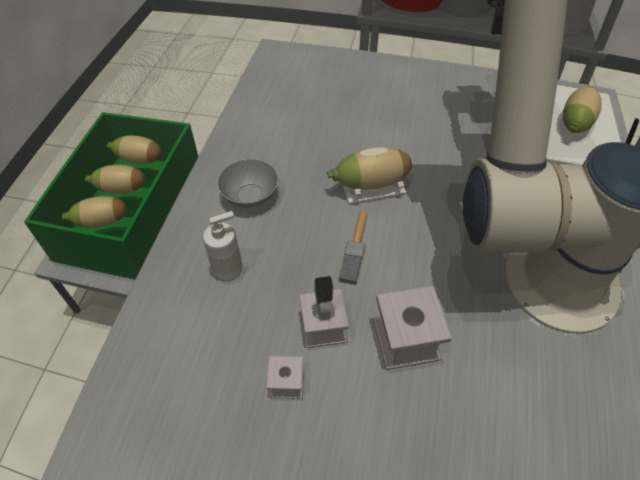

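The top view shows the tester's black grip at about (232,268) in the middle stand, and the radish at (458,310) with its pale flat at (469,305). In the side view the grip is at (323,290) and the flat at (375,153).

```bash
cat > h.py <<'E'
from bench import ctrl
import cv2,numpy as np
def rays(n,px):
    p=ctrl.camera_params(n);K=np.array([[p["fx"],0,p["cx"]],[0,p["fy"],p["cy"]],[0,0,1]])
    u=cv2.undistortPoints(np.array(px,float).reshape(-1,1,2),K,np.array(p["D"])).reshape(-1,2)
    T=np.array(p["pose"]);d=np.c_[u[:,0],-u[:,1],-np.ones(len(u))]@T[:3,:3].T
    return T[:3,3],d/np.linalg.norm(d,axis=1)[:,None]
def plane(n,px,z):
    o,d=rays(n,px);return o+d*((z-o[2])/d[:,2])[:,None]
def tri(a,b):
    (o1,d1),(o2,d2)=rays("top",[a]),rays("side",[b]);d1,d2=d1[0],d2[0]
    s=np.linalg.lstsq(np.c_[d1,-d2],o2-o1,rcond=None)[0];p,q=o1+s[0]*d1,o2+s[1]*d2
    return (p+q)/2,np.linalg.norm(p-q)
def project(n,P):
    p=ctrl.camera_params(n);T=np.linalg.inv(np.array(p["pose"]));c=np.atleast_2d(P)@T[:3,:3].T+T[:3,3]
    K=np.array([[p["fx"],0,p["cx"]],[0,p["fy"],p["cy"]],[0,0,1]])
    return cv2.projectPoints(c*[1,-1,-1],np.zeros(3),np.zeros(3),K,np.array(p["D"]))[0].reshape(-1,2)
E
python3 - <<'E'
import cv2,numpy as np
t=cv2.imread("pics/top0.png");s=cv2.imread("pics/side0.png")
c=lambda i,x,y,w,h,k:cv2.resize(i[y:y+h,x:x+w],(w*k,h*k),interpolation=cv2.INTER_CUBIC)
a=np.hstack([c(t,200,240,80,75,5),c(s,285,270,80,75,5)])
b=np.hstack([c(t,400,245,100,120//8*5,4),c(s,320,140,100,75,4)])
cv2.imwrite("pics/a.png",a)
cv2.imwrite("pics/b.png",np.hstack([c(t,405,245,100,120,4),c(s,322,130,100,120,4)]))
E
```

```text
(no output)
```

View pics/a.png

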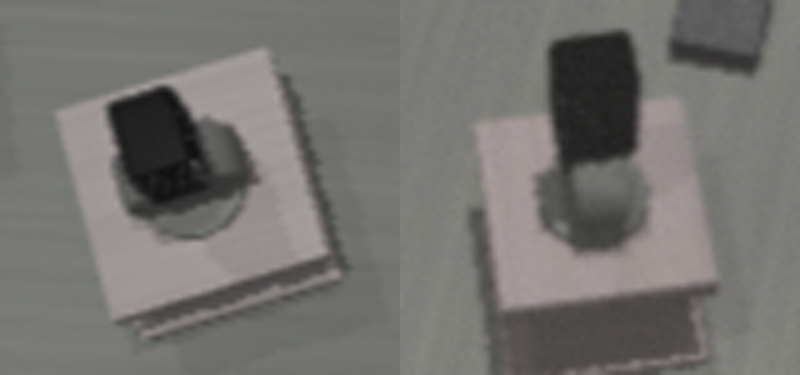

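View pics/b.png

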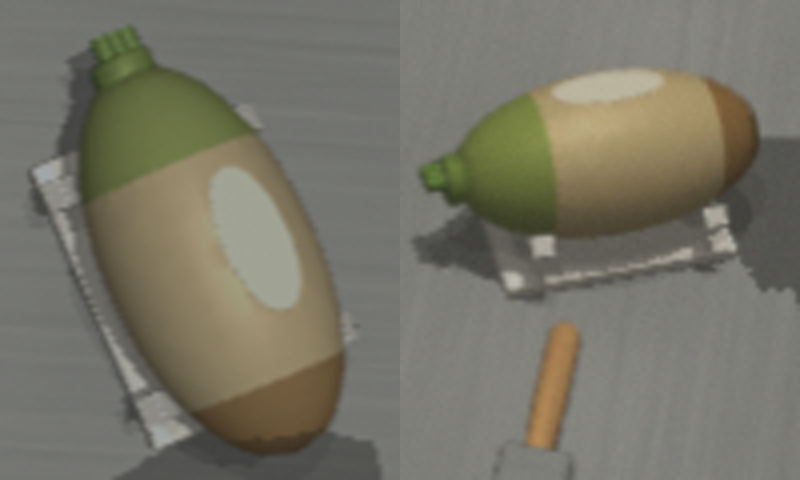

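The crops show the grip's 30 mm side running about down-right in the top crop (so fingers close along the image horizontal). The flat is at crop (255,238), which is about (469,304) in the top view, and at about (374,151) in the side view. Next come the numbers.

```bash
cat > meas.py <<'E'
from h import *
from scipy import ndimage as ni
def big(m,seed):
    l,_=ni.label(m);k=l[seed[1],seed[0]];return ni.binary_fill_holes(l==k)
def radish(top,side):
    out={}
    for n,im,seed,box in(("top",top,(450,325),(400,240,510,370)),("side",side,(380,175),(322,135,425,215))):
        hsv=cv2.cvtColor(im,cv2.COLOR_BGR2HSV);B=np.zeros(im.shape[:2],bool);B[box[1]:box[3],box[0]:box[2]]=1
        body=big(B&(ni.gaussian_filter(hsv[...,1].astype(float),.6)>60)|(B&(hsv[...,2]>120)&(hsv[...,1]>30)),seed)
        out[n]=(hsv,body)
    return out
E
python3 - <<'E'
from meas import *
top=cv2.imread("pics/top0.png");side=cv2.imread("pics/side0.png")
for nm,im,pts in(("top",top,[(469,305),(440,325),(470,345),(445,285),(425,330)]),("side",side,[(374,152),(374,170),(405,165),(350,170),(374,200)])):
    h=cv2.cvtColor(im,cv2.COLOR_BGR2HSV);print(nm,[tuple(map(int,h[y,x])) for x,y in pts])
A=plane("top",[(211,262.4),(253.6,249.6),(265.6,291),(222.4,303.6)],.075)
Bs=plane("side",[(300,294.8),(341.4,289.6),(348,327.4),(305,331.4)],.075)
for P in(A,Bs):
    print("stand",P.mean(0).round(4),[round(float(np.linalg.norm(P[i]-P[i-1])),4) for i in range(4)],[round(float(np.degrees(np.arctan2(*(P[i]-P[i-1])[1::-1]))),1) for i in range(4)])
G=plane("top",np.array([(108,100),(168,86),(193,158),(134,175)])/5+[200,240],.179)
print("grip",G.mean(0).round(4),np.diff(G,axis=0).round(4),[round(float(np.degrees(np.arctan2(*(G[i]-G[i-1])[1::-1]))),1) for i in range(4)])
G=plane("side",np.array([(150,42),(230,32),(238,62),(152,75)])/5+[285,270],.179);print(G.round(3))
E
```

```text
top [(34, 23, 163), (20, 72, 99), (17, 112, 109), (36, 103, 119), (40, 7, 115)]
side [(23, 40, 187), (20, 93, 151), (16, 129, 101), (35, 123, 122), (25, 18, 86)]
stand [0.5087 0.2264 0.075 ] [0.0823, 0.0841, 0.0834, 0.0838] [20.9, -69.3, -159.3, 110.0]
stand [0.5088 0.2297 0.075 ] [0.0816, 0.0838, 0.0851, 0.0826] [-69.7, -159.6, 109.4, 18.0]
grip [0.5098 0.2257 0.179 ] [[ 0.0062 -0.0201  0.    ]
 [-0.0245 -0.0109  0.    ]
 [-0.0071  0.0196  0.    ]] [24.2, -73.0, -156.0, 110.0]
[[0.526 0.225 0.179]
 [0.498 0.215 0.179]
 [0.493 0.227 0.179]
 [0.522 0.239 0.179]]
```

```bash
cat >> meas.py <<'E'
def line(n,m):
    ys,xs=np.nonzero(m);P=np.c_[xs,ys].astype(float);c=P.mean(0);w,v=np.linalg.eigh(np.cov(P.T));return c,v[:,1],np.sqrt(w)
def analyse(top,side):
    C={};L={}
    for n,im,seed,fs,smax,vmin,box in(("top",top,(440,325),(469,305),47,125,(415,258,500,365)),("side",side,(374,170),(374,152),60,150,(338,135,425,200))):
        hsv=cv2.cvtColor(im,cv2.COLOR_BGR2HSV).astype(float);B=np.zeros(im.shape[:2],bool);B[box[1]:box[3],box[0]:box[2]]=1
        f=ni.binary_opening(B&(hsv[...,1]<smax)&(hsv[...,2]>vmin),np.ones((3,3)))
        f=big(f,fs);b=big(ni.binary_opening(B&((hsv[...,1]>50)|f),np.ones((3,3))),seed)
        C[n]=line(n,f)[0];L[n]=line(n,b)
        v=im.copy();v[f^ni.binary_erosion(f)]=(0,0,255);v[b^ni.binary_erosion(b)]=(255,0,0)
        cv2.circle(v,tuple(C[n].round().astype(int)),0,(0,255,0),-1);x,y,X,Y=box
        L[n]+=(cv2.resize(v[y-10:y+110,x-10:x+90],(400,480),interpolation=cv2.INTER_NEAREST),f)
    return C,L
E
python3 - <<'E'
from meas import *
top=cv2.imread("pics/top0.png");side=cv2.imread("pics/side0.png")
C,L=analyse(top,side)
cv2.imwrite("pics/c.png",np.hstack([L["top"][3],L["side"][3]]))
print(C);S,e=tri(C["top"],C["side"]);print("spot",S.round(4),e)
N=[]
for n in("top","side"):
    c,d,w=L[n][:3]
    P=plane(n,[c-30*d,c,c+30*d],.062);a=(P[2]-P[0])[:2];a/=np.linalg.norm(a)
    o,r=rays(n,[c-30*d,c+30*d]);k=np.cross(*r);N.append((o,k/np.linalg.norm(k)))
    print(n,"axis on z=.062",P[1].round(4),"yaw",np.degrees(np.arctan2(a[1],a[0])).round(2))
    off=a[0]*(S-P[1])[1]-a[1]*(S-P[1])[0];print(" perp offset",off, "along",a@(S-P[1])[:2],"lean",np.degrees(np.arcsin(off/.047)), "h-lean",np.degrees(np.arccos((S[2]-.062)/.047)), "dist",np.hypot(off,S[2]-.062))
d=np.cross(N[0][1],N[1][1]);d/=np.linalg.norm(d);p=np.linalg.lstsq(np.array([N[0][1],N[1][1],d]),[N[0][1]@N[0][0],N[1][1]@N[1][0],d@S],rcond=None)[0]
print("axis3d",d,"near pt",p,"radial",S-p,np.linalg.norm(S-p))
# long axis of flat
c,dd,_=line("top",L["top"][4]);P=plane("top",[c-15*dd,c+15*dd],S[2]);print("flat yaw",np.degrees(np.arctan2(*(P[1]-P[0])[1::-1])))
E
```

```text
{'top': array([468.23664122, 304.13740458]), 'side': array([373.54857143, 151.01142857])}
spot [ 0.4781 -0.201   0.1072] 0.0006261234034302719
top axis on z=.062 [ 0.4741 -0.191   0.062 ] yaw -153.76
 perp offset 0.010731293365499 along 0.0007808365807442009 lean 13.19850052723814 h-lean 15.920900301453722 dist 0.04645365720301833
side axis on z=.062 [ 0.4725 -0.19    0.062 ] yaw 26.04
 perp offset -0.012418328113155463 along 0.00023989152604129 lean -15.320595206358506 h-lean 15.920900301453722 dist 0.04687212906797728
axis3d [0.89633936 0.44333709 0.00528861] near pt [ 0.47387955 -0.19184015  0.05959665] radial [ 0.00425237 -0.00916527  0.04760049] 0.0486609808513287
flat yaw -153.28592160629282
```

View pics/c.png

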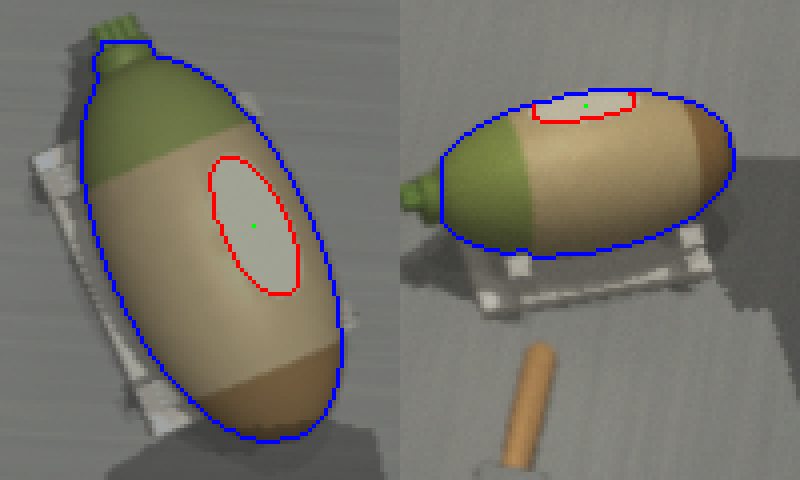

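The blue outline fits the radish and the red outline fits the flat, centred at (468,304) in the top view and (373.5,151) in the side view. The lean is about 13-16° away from the side camera. I'll refine it later by touching the flat lightly with the plunger. First, the grasp.

```bash
cat >> h.py <<'E'
def R_from(z,xhint):
    z=np.array(z,float);z/=np.linalg.norm(z);y=np.cross(z,xhint);y/=np.linalg.norm(y);return np.c_[np.cross(y,z),y,z]
def yaw(a):
    a=np.radians(a);return np.array([np.cos(a),np.sin(a),0])
E
python3 - <<'E'
from h import *
print("f0",[np.round(ctrl.current_contact_force(),2) for _ in range(2)],np.round(ctrl.current_eef_rot(),2).tolist())
g=np.array([.510,.2263])
best=[]
for a in(21,201):
    R=R_from([0,0,-1],yaw(a));q=ctrl.ik([*g,.26],R);print(a,np.round(q,1) if q is not None else None)
    if q is not None: best.append((abs(q[5]),a))
a=min(best)[1];R=R_from([0,0,-1],yaw(a));print("use",a)
ctrl.goto([*g,.26],R);print(ctrl.current_t())
ctrl.move_l([*g,.135],vel=.12);f0=ctrl.current_contact_force()
ctrl.command_gripper(0.0)
print(ctrl.current_t(),ctrl.current_grip_width()*91,ctrl.current_grasp_force(),np.round(f0,2),np.round(ctrl.current_contact_force(),2),np.round(ctrl.current_wrist_torque(),2))
ctrl.move_l([*g,.29],vel=.12);ctrl.sleep(.2)
print(ctrl.current_t(),ctrl.current_grip_width()*91,ctrl.current_tool_pos(),np.round(ctrl.current_contact_force(),2),np.round(ctrl.current_wrist_torque(),3))
t=ctrl.read_camera("top");s=ctrl.read_camera("side");cv2.imwrite("pics/top1.png",t);cv2.imwrite("pics/side1.png",s)
P=np.array([*g,.306]);
def c(im,n,h):
    u,v=project(n,P-[0,0,h])[0].astype(int);x,y=max(u-50,0),max(v-60,0);print(n,x,y);return cv2.resize(im[y:y+120,x:x+100],(400,480),interpolation=cv2.INTER_CUBIC)
cv2.imwrite("pics/d.png",np.hstack([c(t,"top",.07),c(s,"side",.07)]))
E
```

```text
f0 [array([-0.03, -0.09, -0.26]), array([-0.03, -0.09, -0.26])] [[0.95, 0.3, -0.0], [0.3, -0.95, 0.0], [0.0, -0.0, -1.0]]
21 [17.8 18.6 79.3 -0.  82.1 86.8]
201 [ 17.8  18.6  79.3  -0.   82.1 -93.2]
use 21
3.2083
5.4417 23.15104823104051 29.999168515205383 [ 0.06 -0.21  0.18] [-0.03  0.58  0.4 ] [ 0.11 -0.03  0.02]
7.0833 23.661078257771734 [0.50981892 0.22628277 0.28956166] [ 0.22  0.66 -2.65] [-0.062 -0.049 -0.037]
top 174 199
side 273 202
```

View pics/d.png

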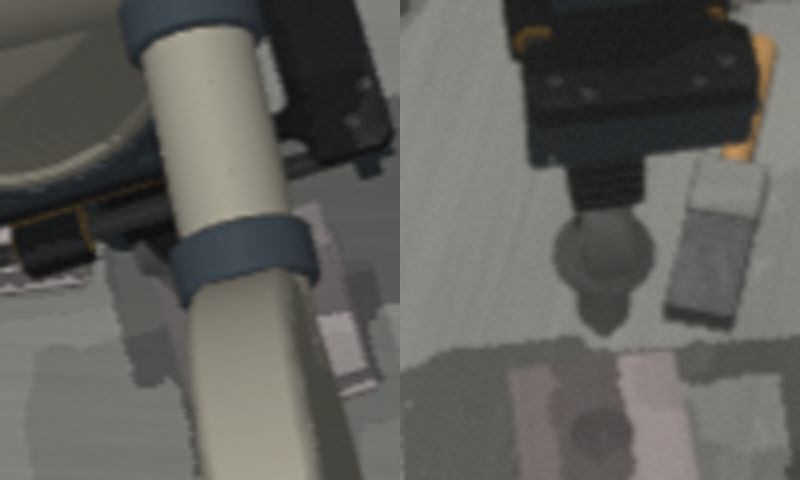

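The tester is out of the stand with its tip at crop (603,332), i.e. about (323.8,285) in the side view, and it hangs upright in the jaws. Next I check the tip against its predicted position, then move over the spot.

```bash
cat >> h.py <<'E'
AX=yaw(26.3); PERP=np.array([AX[1],-AX[0],0])   # lean direction
def normal(th): th=np.radians(th);return np.cos(th)*np.array([0,0,1])+np.sin(th)*PERP
AXIS=np.array([.4741,-.191,.062])+.0006*AX
LT=.120   # TCP to tip along the tester
E
python3 - <<'E'
from h import *
p=np.array(ctrl.current_tool_pos());print("tip px pred",project("side",p-[0,0,.120]),"ball bottom-ish/upper barrel",project("side",p-[0,0,.06]),project("side",p+[0,0,-.12]+.005*yaw(21)))
n=normal(14);S=AXIS+.047*n;print("spot",S)
for a in(-25,21,66,-64,110):
    R=R_from(-n,yaw(a));tcp=S+n*(LT+.03);q=ctrl.ik(tcp,R);print(a,None if q is None else np.round(q,1))
a=-25;R=R_from(-n,yaw(a))
ctrl.goto(S+n*(LT+.035)+[0,0,.02],R);ctrl.move_l(S+n*(LT+.015),vel=.1);ctrl.sleep(.3)
print(ctrl.current_t(),ctrl.current_tool_pos(),ctrl.current_contact_force(),ctrl.current_grip_width()*91)
t=ctrl.read_camera("top");s=ctrl.read_camera("side");cv2.imwrite("pics/top2.png",t);cv2.imwrite("pics/side2.png",s)
p=np.array(ctrl.current_tool_pos());T=p-n*LT;B=p-n*.062
print("tip",project("side",T),project("top",T),"barrel top",project("side",B))
c=lambda im,x,y:cv2.resize(im[y:y+120,x:x+100],(400,480),interpolation=cv2.INTER_CUBIC)
cv2.imwrite("pics/e.png",np.hstack([c(t,405,245),c(s,322,90)]))
E
```

```text
tip px pred [[323.45815368 283.22883483]] ball bottom-ish/upper barrel [[323.49483395 264.72130493]] [[320.72741103 283.59202231]]
spot [ 0.47967576 -0.2009275   0.1076039 ]
-25 [-36.1  25.2  71.5   6.5  95.7  78. ]
21 [-36.1  25.2  71.5   6.5  95.7  32.7]
66 [-36.1  25.2  71.5   6.5  95.7 -11.3]
-64 [-36.1  25.2  71.5   6.5  95.7 117.8]
110 [-36.1  25.2  71.5   6.5  95.7 -56. ]
9.7667 [ 0.49430231 -0.23038857  0.23899092] [ 0.08549017  0.0591262  -2.73767299] 23.309755031956097
tip [[372.75775453 145.21193921]] [[472.19705281 301.63683448]] barrel top [[372.68834256 123.33670371]]
```

View pics/e.png

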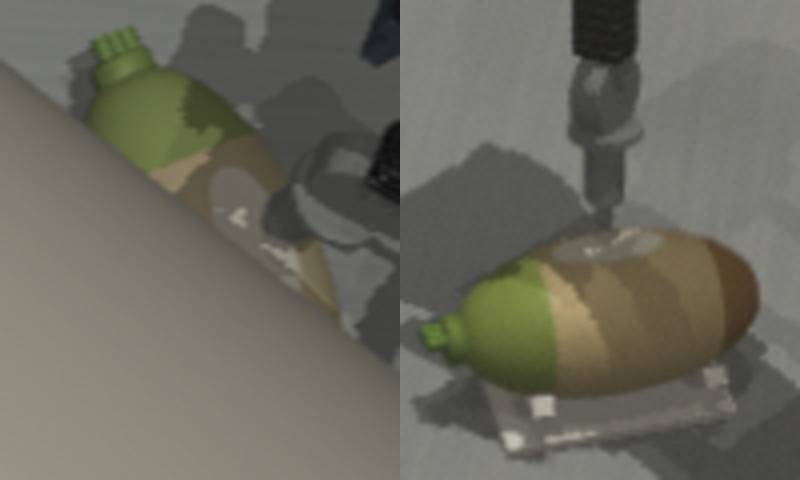

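The tip is just above the flat at about (373,147) in the side view (predicted: 372.8,145), and the tester is straight in the grip. Now I probe the flat lightly at ±9 mm across it to measure the lean and height.

```bash
python3 - <<'E'
from h import *
n=normal(14);S=AXIS+.047*n;t=np.cross(AX,n);t*=np.sign(t@PERP)
res=[]
for d in(-.009,.009):
    up=S+t*d+n*(LT+.012);ctrl.move_l(up,vel=.06);ctrl.sleep(.3);f0=np.array(ctrl.current_contact_force())
    hit=ctrl.move_l(S+t*d+n*(LT-.009),vel=.015,contact_N=1.8);p=np.array(ctrl.current_tool_pos())
    ctrl.sleep(.3);p2=np.array(ctrl.current_tool_pos());f=(np.array(ctrl.current_contact_force())-f0)
    h=(p2-S)@n-LT;F=f@n;comp=max(0,(F-1)/500);res.append(((p2-S)@t,h+comp))
    print(d,hit,"h mm",h*1e3,"F",F,f.round(2),"surf",1e3*(h+comp),((p-p2)*1e3).round(2),"t",ctrl.current_t())
    ctrl.move_l(up,vel=.06)
(a,b),(c,e)=res;sl=np.degrees(np.arctan((e-b)/(c-a)));print(res,"slope deg",sl,"lean",14-sl,"mid h",(b+e)/2)
E
```

```text
-0.009 True h mm -3.6232022734821596 F 2.713247469839377 [-0.01 -1.05  2.56] surf -0.19670733380340502 [0.02 0.02 0.  ] t 11.7333
0.009 True h mm -3.40085940551256 F 2.1635748479899766 [-0.3  -1.18  2.  ] surf -1.0737097095326071 [ 0.04  0.07 -0.03] t 14.1417
[(np.float64(-0.009120764998270886), np.float64(-0.00019670733380340501)), (np.float64(0.008923144963405657), np.float64(-0.001073709709532607))] slope deg -2.782602163497299 lean 16.782602163497298 mid h -0.0006352085216680061
```

```bash
python3 - <<'E'
from h import *
n=normal(15);S=AXIS+.047*n;t=np.cross(AX,n);t*=np.sign(t@PERP)
# tool keeps orientation of 14 deg; positions use it too
n0=normal(14);S0=AXIS+.047*n0;t=np.cross(AX,n0);t*=np.sign(t@PERP)
def avg(k=12):
    F=[]
    for _ in range(k): ctrl.sleep(.04);F.append(ctrl.current_contact_force())
    F=np.array(F);return F.mean(0),F.std(0)
X=[]
for d in(-.010,.010):
    up=S0+t*d+n0*(LT+.004);ctrl.move_l(up,vel=.06);f0,s0=avg()
    for h in(-.0045,-.006):
        ctrl.move_l(S0+t*d+n0*(LT+h),vel=.03);f,s=avg();p=(np.array(ctrl.current_tool_pos())-S0)
        hh=p@n0-LT;F=(f-f0)@n0;X.append((p@t,hh+(F-1)/500));print(d,"h",hh*1e3,"F",F,(f-f0).round(2),s.round(2),"surf",X[-1][1]*1e3,ctrl.current_t())
    ctrl.move_l(up,vel=.06)
X=np.array(X);k=np.polyfit(X[:,0],X[:,1],1);print("slope",np.degrees(np.arctan(k[0])),"lean",14-np.degrees(np.arctan(k[0])),"h0",k[1]*1e3)
E
```

```text
-0.01 h -4.466436488236081 F 3.0496334025074976 [ 0.22 -0.9   2.92] [0.36 0.39 0.38] surf -0.3671696832210853 16.475
-0.01 h -6.0038837874960835 F 3.6965144966599657 [ 0.26 -0.85  3.59] [0.48 0.31 0.37] surf -0.610854794176152 17.225
0.01 h -4.454971792691026 F 2.704119032512326 [ 0.14 -0.8   2.59] [0.59 0.29 0.65] surf -1.0467337276663735 19.4583
0.01 h -5.983074221429227 F 3.625667578289849 [ 0.32 -0.92  3.5 ] [0.36 0.53 0.58] surf -0.7317390648495298 20.2083
slope -1.1467499869483846 lean 15.146749986948384 h0 -0.6888044099016283
```

Vision, the height slope and the force direction all agree on a lean of about 15°, with the surface 0.65 mm below my estimate. Now the final press.

```bash
python3 - <<'E'
from h import *
n=normal(15);S=AXIS+.047*n-.00065*n;R=R_from(-n,yaw(-25))
def avg(k=20):
    F=[]
    for _ in range(k): ctrl.sleep(.04);F.append(ctrl.current_contact_force())
    return np.mean(F,0)
ctrl.move_l(S+n*(LT+.008),vel=.06,ori=R);ctrl.sleep(.2);f0=avg()
ctrl.move_l(S+n*(LT-.006),vel=.02);f=avg()-f0
p=np.array(ctrl.current_tool_pos());e=p-(S+n*(LT-.006))
print("F",f@n,f.round(2),"err mm",(e*1e3).round(2),"ang",np.degrees(np.arccos(-np.array(ctrl.current_eef_rot())[:,2]@n)),ctrl.current_grip_width()*91,ctrl.current_t())
t=ctrl.read_camera("top");s=ctrl.read_camera("side")
T=p-n*(LT-.006);print(project("side",T))
c=lambda im,x,y:cv2.resize(im[y:y+120,x:x+100],(400,480),interpolation=cv2.INTER_CUBIC)
cv2.imwrite("pics/f.png",np.hstack([c(t,405,245),c(s,322,90)]))
E
```

```text
F 4.0993184301650585 [ 0.29 -1.13  3.94] err mm [ 0.03 -0.01  0.01] ang 0.0034442380221451773 23.398154499434554 23.5167
[[372.68203373 150.84683334]]
```

View pics/f.png

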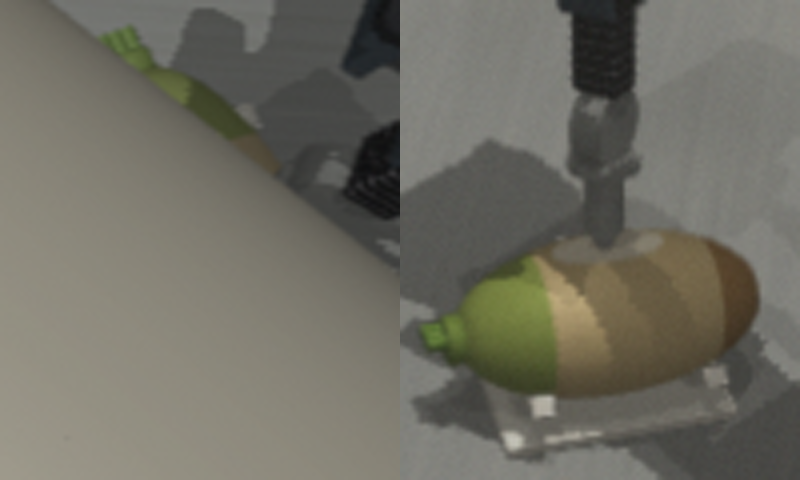

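The plunger tip sits in the middle of the flat at side crop (605,246), with 4.1 N along the normal, which is about half-way in. The radish has not turned.

```bash
python3 -c "
from bench import ctrl
print(ctrl.sign_off())"
```

```text
the job is handed in; nothing more can be done
None
```

I handed the job in at about 24 s, with the tester held in the middle of the flat, set square to a measured lean of about 15° (good to a degree or two), and pressed with about 4 N, so the plunger is about half-way in.

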